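Move the amber guard to the loaded stage

ROBOT

A 6-joint arm with a two-finger parallel gripper is mounted at the origin on the work surface. World frame = base frame: x ahead of the robot, y to its left, z up, the work surface at z = 0. Lengths are in m, angles in rad, forces in N, time in s.
With the tool pointing down it reaches from about 0.25 to 0.725 m from the base axis. Payload 4 kg.
Tool frame: the origin (TCP) lies midway between the tips of the shut fingers; the grasp point (between the pads) lies 19 mm behind it; z points along the fingers, y is the line along which they close (so a half turn about z gives the same grasp; the last joint's range is limited). The gripper opens to 85 mm and grips with 20 to 120 N. Pads are 22 mm wide; open, the fingers measure 114 mm over their backs; the gripper's body (76 mm by 85 mm) begins 54 mm behind the grasp point. The pads swing forward as they close: fully open they stand 13 mm farther back than shut.
Start: joints at [-1.215, 0.241, 0.005, 1.335, 0, 1.571], TCP at [0.174, -0.469, 0.231] pointing down, gripper open.
Joint ranges: [-2.72, 2.72], [-1.05, 1.87], [-1.09, 1.28], [-1.99, 2.15], [-1.42, 1.44], [-3.14, 3.14]. Speed limits (rad/s): [2.79, 2.79, 3.14, 3.14, 3.14, 3.14].

INTERFACE

Orientations are given as a unit quaternion [x, y, z, w].
In Python, from workcell import get_obs, camera, job_done, silhouettes gives the robot as it stands. The module is installed in compiled form; this text tells all that it offers.
- The arm moves only by the tool drive_tool, never from a script. Its argument "increments" is a list of rows, each a list of 3 entries, a list of its own where there are three numbers: the shift along the world's x, y, z in mm, then the turn, a rotation vector about the world's x, y, z in degrees, then the opening, from 0 (shut) to 1 (fully open). A call has 1 to 8 rows; each row shifts and turns the commanded pose from where the row before left it; what a row does not reach is not made up. A row lasts 1/12 s, in which the tool goes at most 41.7 mm and 7.16 degrees, less where a joint would pass 70% of its speed; a pose out of reach is approached as far as the arm can. A call is refused whole if a number of a shift passes 41.7 or a number of a turn 7.16, either way. A call with a gripper value outside its range is refused whole. The fingers move at their own pace and stop on an object; the grip force is fixed at half the most. Time passes only in rows, so rows that do not move let the fingers close. It gives the time, the measured TCP pose, the force, the opening and the grip force at its end, in the units of the state.
- get_obs(): the state, without advancing time (a new reading comes with each control period).
- camera(name): name is "side" or "top"; returns a dict with "image" (384x512x3 uint8, red, green, blue), "K" (3x3 intrinsics, pixels), "k1" (the pictures are not rectified: a ray, as slopes to the right and down, at radius r is drawn at 1 + k1 r^2 times it, then the intrinsics apply), "view" (4x4, takes a point from world to camera coordinates). Camera axes: x right, y down, z forward; pixel columns grow to the right and rows downward; lengths in m; the calibration is good to about 2 mm. A picture is of the moment at which its call begins. There is no depth.
- job_done(): hands the job in; it is judged then, once.
Trained networks look in a picture, given as the dict that the camera call returned (one of the last four; its "shot" number tells which), for a name from the list of things; names that differ only in an ending like _2 or _b are one class to them, and where a whole thing is asked for, a point or a joint stands for the part that bears it (a point fixed in the world has none). Each returns a list of dicts, best first, with "conf" (0 to 1); they miss things now and then, are a little off and sometimes report something else, mostly with a low value. They report only what shows in the picture. A call takes as long as a camera call. They do not tell look-alikes from the thing itself.
- silhouettes(query, picture): "region" (384x512 bool, what is visible of it) and "bbox" ([left, top, right, bottom] in pixels, round what is visible of it).
The state is a dict: "clock": time; "joint_pos": joint angles; "joint_vel": joint speeds; "tau": joint torques, N m; "eef_pos": TCP position; "tool_rot": TCP orientation; "ft_force": force on the tool from outside, world axes, zero at the start; "ft_torque": the same for the moment, N m; "grip_width": finger opening in m; "grasp_force": force on a finger pad.
Only numpy, scipy, OpenCV 4.12 (cv2) and the standard library are available. Lean on these libraries where they do the work, as an engineer would, in place of code of your own. Each camera call takes 0.05 s, during which the arm holds its last target. There are 200 camera calls.

TASK

The amber guard flap hangs on the empty sample stage; move it to the stage that carries the black mounted sample. Squeeze its red thumb piece towards the black tab to draw the sprung hinge pin, lift the guard straight off, set it down gently in the other stage's hinge bracket until it rests fully home, and only then let the pin spring into its hole so that the guard hangs freely and level there. Do not force or drop the guard, and leave everything else on the bench where it is.

Things in the scene. Friction and masses are not known exactly. Their poses are not given: they have to be found in the camera images.
- guard: amber guard, about 0.2 kg: steel bar, 14 mm diameter, 120 mm long along its y axis, with a clear amber flap (104 mm wide) hanging to 76 mm below the axis. Origin: on the bar's axis at mid-length; z up. At +y a fixed 8 mm stub reaches y +76; at -y the sprung 8 mm brass pin reaches y -74. Two upright grips, 24 mm (x) x 6 mm (y), rise from the bar to 48 mm above the axis. It hangs upright by itself.
- guard_grip (a point): on the guard at y +4, 32 mm above its axis: midway between the outer faces of the two grips when fully squeezed. Fixed black tab: outer face at guard y +20. Red thumb piece, carried by the pin: outer face at y -26 with the pin out, -12 fully drawn; so 46 mm across, 32 mm at the hard stop. Centre the hand here, or squeezing pushes the guard on an ear (3 mm play each way).
- guard_pin (a joint): travel of the sprung pin, m: 0 fully out, 0.014 fully drawn (along guard +y). Spring: 5 N out, 10 N drawn. Drawn 11 mm it clears the hole when the guard is mid-way between the ears, 14 mm when it is hard over to -y. Let go with the guard more than 2 mm too high, its tip meets the ear's face and may stick there.
- stage_bare: the empty stage where the guard hangs at the start: black base plate 150 (x) x 180 (y) x 18 mm, sample table 70 mm tall on its +x half with micrometers out to +x and -y, two 14 mm posts (155 mm tall, at x -11, y +-69) with an aluminium hinge bracket. Origin: centre of the underside; z up; the hinge lies along y at x -45.
- stage_loaded: the stage with the black sample, where the guard must go, same form: black base plate 150 (x) x 180 (y) x 18 mm, sample table 70 mm tall on its +x half with micrometers out to +x and -y, two 14 mm posts (155 mm tall, at x -11, y +-69) with an aluminium hinge bracket. Origin: centre of the underside; z up; the hinge lies along y at x -45.
- bare_axis (a point): middle of the hinge bracket's axis on the empty stage, 140 mm above the bench. Ears with inner faces 63 mm and outer faces 75 mm either side along y. +y ear: open-topped slot 11 mm wide, V mouth reaching 22 mm above the axis. -y ear: closed 11 mm square hole, lead-in lip up to 26 mm above the axis, ledge carrying the end of the bar. The guard rests with its axis 0.5 mm below this axis.
- loaded_axis (a point): where the same bracket's axis would be on the loaded stage if set to 140 mm above the bench. Its x and y are true, but the bracket was clamped on its posts by hand: its axis really lies anywhere from 8 mm below to 8 mm above this point. Find the height by feel while lowering the guard: it seats on a rigid stop, and more than 40 N on either stage is forcing it.
- sample: the black mounted sample, disc 32 mm across, 18 mm tall, lying on the loaded stage's table; origin under its centre; leave alone
- driver: screwdriver with a yellow handle lying on the bench, about 200 mm long; leave alone
- bottle: white bottle 52 mm across, 120 mm tall, origin under its centre; leave alone
- loupe: black loupe 42 mm across, 34 mm tall; leave alone
- test_block: steel test block 50 x 50 x 12 mm; leave alone
- tray: blue divided tray 120 x 160 x 30 mm; leave alone
- jar: amber jar 60 mm across, 70 mm tall; leave alone
- wrench: steel wrench lying on the bench; leave alone
There are look-alikes about, which are no part of the job. What is meant by the guard is not green or pink, and is the smaller of those in its own colour.

How it is judged:
On the way, in this order (a step that is already met when the one before it is completed fails the run):
1. the pin is drawn while the guard still sits in the empty stage's bracket (value of joint guard_pin above 0.01 m and distance of guard from where it was at the start of the episode below 0.012 m), for 0.1 s.
2. the guard is lifted clear of the empty stage, still level (z of guard in the frame of stage_bare above 0.172 m and contact force between guard and stage_bare below 0.2 N and angle between guard's own y axis and vertical between 1.35 and 1.79 rad), for 0.1 s.
3. the guard rests on the loaded stage's bracket with the pin still drawn (value of joint guard_pin above 0.01 m and contact force between guard and stage_loaded above 1.5 N and x of guard in the frame of stage_loaded between -0.05 and -0.04 m and y of guard in the frame of stage_loaded between -0.006 and 0.006 m and z of guard in the frame of stage_loaded between 0.127 and 0.153 m), for 0.15 s.
At the end, for the whole second after the job is handed in: Guard at rest in the loaded stage's bracket, robot clear: axis within 4 mm across the hinge, 6 mm along it, 127 to 153 mm high, bar level and parallel within 2 degrees, flap hanging within 11 degrees, pin sprung out (within 2 mm) in its hole, the bracket carrying it (x of guard in the frame of stage_loaded between -0.049 and -0.041 m and y of guard in the frame of stage_loaded between -0.006 and 0.006 m and z of guard in the frame of stage_loaded between 0.127 and 0.153 m and angle between guard's own y axis and vertical between 1.5358 and 1.6058 rad and angle between the y axis of guard and the y axis of stage_loaded, either way round below 0.035 rad and angle between guard's own z axis and vertical below 0.2 rad and value of joint guard_pin below 0.002 m and contact force between guard and stage_loaded above 0.5 N and linear speed of guard below 0.03 m/s and angular speed of guard below 0.3 rad/s); the robot touches nothing.
It fails at once if the guard is forced against a stage (more than 40 N) (contact force between guard and stage_loaded above 40 N or contact force between guard and stage_bare above 40 N).
It fails at once if the guard is dropped: it moves faster than 0.3 m/s out of the fingers, or falls below the bracket ((contact force between the fingers and guard below 0.3 N and linear speed of guard above 0.3 m/s) or height (world z) of guard below 0.11 m).
It fails at once if something else on the bench is displaced by more than 25 mm (the sample by more than 8 mm) (distance of sample from where it was at the start of the episode above 0.008 m or distance of any of driver, bottle, loupe, test_block, tray, jar, wrench from where it was at the start of the episode above 0.025 m).
It also fails if it takes over 59 s, if anything falls off the work surface, if the arm or the gripper's body presses on something with over 40 N, if the wrist force passes 120 N, or if a joint passes its speed limit or range.

## Working session

There is one attempt and no reset: what is moved stays moved. The work goes in short steps, Python scripts to look and compute and a tool call to move; the robot and the scene stay as the last step left them, time stands still between calls to the robot, and variables do not carry over. Pictures are saved under pics/ and viewed, at most 10 in all, crops included, and the job is handed in when it is done.

Besides the shell and the picture viewer there is one more tool, called as name([rows], argument=value, ...), one row to a line, values as JSON. drive_tool: Moves the arm, as the interface text tells. Its arguments: {"type":"object","properties":{"increments":{"type":"array"}},"required":["increments"]}

```bash
mkdir -p pics; cat > h.py <<'E'
import numpy as np,cv2
from workcell import *
def proj(c,P):
    P=np.atleast_2d(P);V=np.array(c['view']);K=np.array(c['K']);q=P@V[:3,:3].T+V[:3,3]
    s=q[:,:2]/q[:,2:];r2=(s**2).sum(1,keepdims=True);s=s*(1+c['k1']*r2)
    return s*[K[0,0],K[1,1]]+[K[0,2],K[1,2]]
def ray(c,uv):
    V=np.array(c['view']);K=np.array(c['K']);d=(np.array(uv,float)-[K[0,2],K[1,2]])/[K[0,0],K[1,1]];s=d.copy()
    for _ in range(30): s=d/(1+c['k1']*(s@s))
    return -V[:3,:3].T@V[:3,3], V[:3,:3].T@np.r_[s,1]
def atz(c,uv,z):
    o,d=ray(c,uv);return o+d*(z-o[2])/d[2]
E
python3 - <<'E'
from h import *
for n in('top','side'):
    c=camera(n);cv2.imwrite(f'pics/{n}0.png',c['image'][:,:,::-1])
    print(n,np.round(c['view'],3).tolist(),c['k1'],np.round(c['K'],1).tolist())
    for q in('guard','stage_bare','stage_loaded','sample','guard_grip'):
        for r in silhouettes(q,c): print(q,round(r['conf'],2),r['bbox'])
o=get_obs();print(o['clock'],o['eef_pos'],o['tool_rot'])
E
```

```text
top [[0.0, -1.0, 0.023, -0.026], [-0.995, -0.003, -0.096, 0.557], [0.096, -0.023, -0.995, 1.375], [0.0, 0.0, 0.0, 1.0]] -0.06862750256927326 [[351.0, 0.0, 251.6], [0.0, 351.0, 188.5], [0.0, 0.0, 1.0]]
guard 0.58 [133.8, 155.0, 155.9, 185.9]
guard 0.56 [166.7, 251.6, 219.2, 262.2]
guard 0.52 [176.4, 192.1, 209.7, 202.8]
guard 0.43 [245.2, 170.7, 253.7, 202.8]
stage_bare 0.85 [168.7, 154.5, 223.1, 204.1]
stage_loaded 0.95 [277.6, 154.3, 330.9, 202.7]
sample 0.7 [229.9, 121.4, 247.8, 133.9]
sample 0.48 [296.2, 167.2, 306.2, 178.3]
guard_grip 0.71 [172.6, 190.9, 210.6, 198.3]
guard_grip 0.63 [136.0, 157.0, 157.9, 185.5]
guard_grip 0.59 [166.8, 252.3, 222.8, 264.3]
side [[0.997, -0.076, 0.015, -0.535], [-0.045, -0.72, -0.692, 0.096], [0.063, 0.689, -0.722, 1.304], [0.0, 0.0, 0.0, 1.0]] 0.011364604530401832 [[409.6, 0.0, 259.2], [0.0, 409.6, 191.2], [0.0, 0.0, 1.0]]
guard 0.94 [175.6, 128.9, 191.5, 193.2]
guard 0.87 [249.3, 190.0, 297.5, 216.7]
guard 0.56 [260.9, 109.7, 286.3, 144.8]
guard 0.54 [247.2, 127.6, 252.2, 171.0]
guard 0.32 [244.9, 134.7, 255.4, 148.8]
stage_bare 0.76 [239.4, 127.7, 299.6, 191.7]
stage_loaded 0.78 [250.0, 218.1, 322.8, 308.0]
guard_grip 0.94 [178.5, 130.1, 189.2, 190.7]
guard_grip 0.81 [262.4, 109.7, 287.3, 142.7]
guard_grip 0.62 [251.1, 192.1, 294.3, 219.8]
guard_grip 0.46 [246.7, 129.4, 254.0, 170.0]
0.6 [ 0.17418086 -0.46869466  0.23132937] [9.84219146e-01 1.76953868e-01 4.88775546e-07 2.83845779e-05]
```

```bash
python3 - <<'E'
import cv2
for n,(a,b,c,d) in {'top':(110,100,370,295),'side':(160,90,360,320)}.items():
    i=cv2.imread(f'pics/{n}0.png')[b:d,a:c]
    s=3 if n=='top' else 2.6
    cv2.imwrite(f'pics/{n}0c.png',cv2.resize(i,None,fx=s,fy=s,interpolation=cv2.INTER_CUBIC))
E
```

```text
(no output)
```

View pics/top0c.png

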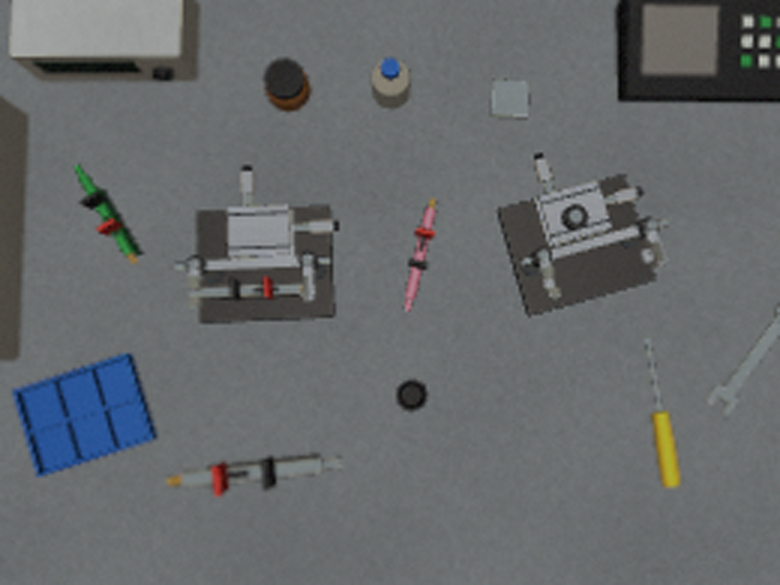

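View pics/side0c.png

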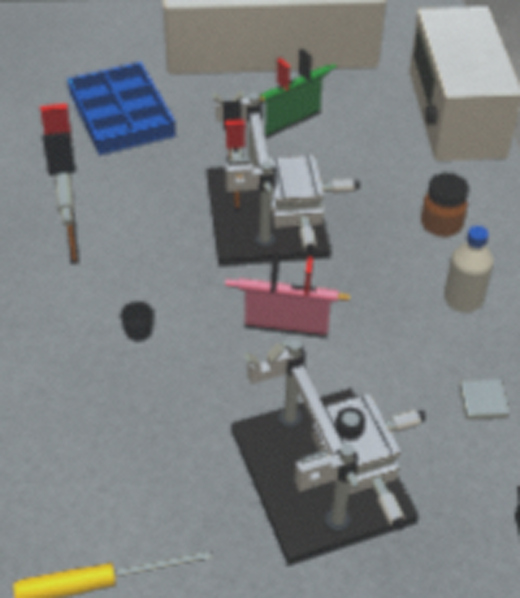

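```bash
cat > fit.py <<'E'
from h import *
from scipy.optimize import minimize
from scipy.ndimage import map_coordinates
def box(p,lo,hi):
    x,y,a=p;R=np.array([[np.cos(a),-np.sin(a)],[np.sin(a),np.cos(a)]])
    return np.array([np.r_[R@[i,j]+[x,y],k] for i in(lo[0],hi[0]) for j in(lo[1],hi[1]) for k in(lo[2],hi[2])])
def score(p,cs,s=1.0):
    t=[]
    for c,g in cs:
        h=cv2.convexHull(proj(c,box(p,(-.075,-.09,0),(.075,.09,.018))).astype(np.float32))[:,0]
        m=h.mean(0);v=0
        for a,b in zip(h,np.roll(h,-1,0)):
            L=np.linalg.norm(b-a);n=np.array([b[1]-a[1],a[0]-b[0]])/L
            if n@((a+b)/2-m)<0:n=-n
            q=a+(b-a)*np.linspace(.04,.96,40)[:,None]
            f=lambda q:map_coordinates(g,[q[:,1],q[:,0]],order=1)
            v+=L*np.clip(f(q+s*n)-f(q-s*n),-5,60).mean()
        t.append(v/np.linalg.norm(h-np.roll(h,-1,0),axis=1).sum())
    return -sum(t)
def fit(p0,cs):
    best=None
    for s in(3,1.5,.8):
        r=minimize(score,p0,(cs,s),'Nelder-Mead',options=dict(initial_simplex=np.array(p0)+np.vstack([np.zeros(3),np.diag([.01,.01,.06])*(s/3)]),xatol=1e-5,fatol=1e-4));p0=r.x
    return p0,r.fun
E
python3 - <<'E'
from fit import *
im={}
for n in('top','side'):
    c=camera(n);im[n]=(c,cv2.GaussianBlur(cv2.cvtColor(c['image'],cv2.COLOR_RGB2GRAY),(0,0),.6).astype(float))
def o(u,v):return (110+(u+.5)/3-.5,100+(v+.5)/3-.5)
c=im['top'][0]
for nm,cr in dict(bare=[(197,210),(330,207),(335,318),(200,322)],loaded=[(498,208),(528,313),(622,175),(655,283)]).items():
    ctr=np.mean([atz(c,o(*q),.018)[:2] for q in cr],0)
    for cams in(['top'],['side'],['top','side']):
        p,f=fit(np.r_[ctr,0 if nm=='bare' else .27],[im[k] for k in cams])
        print(nm,cams,np.round(p,4),round(np.degrees(p[2]),2),round(f,1))
        if len(cams)==2:
            for k in im:
                print(k,np.round(proj(im[k][0],box(p,(-.075,-.09,.018),(.075,.09,.018))[::2]),1).tolist())
            R=np.array([[np.cos(p[2]),-np.sin(p[2])],[np.sin(p[2]),np.cos(p[2])]]);print('axis',p[:2]+R@[-.045,0])
# red/black of guard
for k,(a,b,e,d) in dict(top=(165,185,225,205),side=(240,125,262,165)).items():
    c=im[k][0];I=c['image'].astype(int)[b:d,a:e]
    w=np.clip(I[...,0]-I[...,1:].max(2)-30,0,None);yy,xx=np.mgrid[b:d,a:e]
    w=w*(w>30)
    print(k,'red',(w*xx).sum()/w.sum(),(w*yy).sum()/w.sum(),(w>0).sum())
    if k=='top':
        for y in range(190,204): print(y,c['image'][y,180:206].sum(1)//3)
cv2.imwrite('pics/crop.png',np.hstack([cv2.resize(im['top'][0]['image'][185:210,165:225,::-1],(384,160)),cv2.resize(im['side'][0]['image'][120:170,236:276,::-1],(400,500))[:160*3]]) if 0 else cv2.resize(im['side'][0]['image'][120:175,230:300,::-1],(700,550),interpolation=cv2.INTER_CUBIC))
E
```

```text
bare ['top'] [0.5597 0.1893 0.0537] 3.07 -27.7
bare ['side'] [0.561  0.192  0.0474] 2.72 -30.6
bare ['top', 'side'] [0.5604 0.1902 0.049 ] 2.81 -56.2
top [[221.0, 205.3], [176.0, 207.4], [219.5, 168.2], [174.9, 170.3]]
side [[243.4, 189.0], [238.6, 154.2], [287.0, 185.5], [278.7, 151.3]]
axis [0.51541076 0.18795109]
loaded ['top'] [ 0.5877 -0.2285  0.2735] 15.67 -23.4
loaded ['side'] [ 0.5881 -0.2285  0.2774] 15.89 -35.9
loaded ['top', 'side'] [ 0.588  -0.2285  0.2748] 15.75 -59.2
top [[328.2, 193.0], [285.6, 205.1], [317.5, 157.7], [275.3, 169.4]]
side [[270.2, 304.3], [248.2, 251.8], [320.9, 287.6], [294.8, 238.3]]
axis [ 0.54471147 -0.24075455]
top red 198.4400895856663 195.33482642777156 14
190 [63 60 59 55 59 62 63 61 61 62 63 63 61 60 63 60 65 65 61 62 62 63 65 63
 63 65]
191 [56 57 60 51 51 58 61 61 60 63 60 60 61 62 62 64 62 64 67 64 63 61 64 63
 66 65]
192 [57 59 56 52 58 62 48 48 58 60 63 60 61 61 63 62 65 60 81 57 62 65 65 64
 65 60]
193 [59 59 53 52 60 62 45 51 31 45 60 61 62 62 62 65 64 58 82 53 47 65 63 65
 64 65]
194 [54 57 59 61 63 64 52 51 29 20 60 65 68 68 71 68 66 
[... 246 characters left out ...]
127]
197 [124 126 124 123 123 123  92  59  29  39 112 124 125 123 108  90  85  61
  88  64  38  96 101 117 119 118]
198 [117 117 115 116 114 110  89  61  29  14  97 110 107  93  90  83  79  66
  88  73  39  57  60  52  49  48]
199 [53 52 58 43 37 38 35 43 25 23 39 54 54 54 54 51 49 48 54 48 43 54 53 63
 64 64]
200 [60 60 62 61 61 62 61 59 54 50 60 59 60 62 63 63 64 63 62 64 63 64 63 64
 65 64]
201 [62 60 62 59 60 62 63 62 61 60 62 64 63 62 64 63 64 65 64 64 62 64 66 64
 65 65]
202 [59 59 58 60 60 61 61 62 62 62 63 61 61 63 64 65 64 64 63 61 62 62 65 63
 67 64]
203 [61 60 60 60 62 60 62 62 60 59 60 62 61 62 63 64 63 62 64 62 64 65 65 64
 65 65]
side red 249.82997218358832 139.4384561891516 58
```

View pics/crop.png

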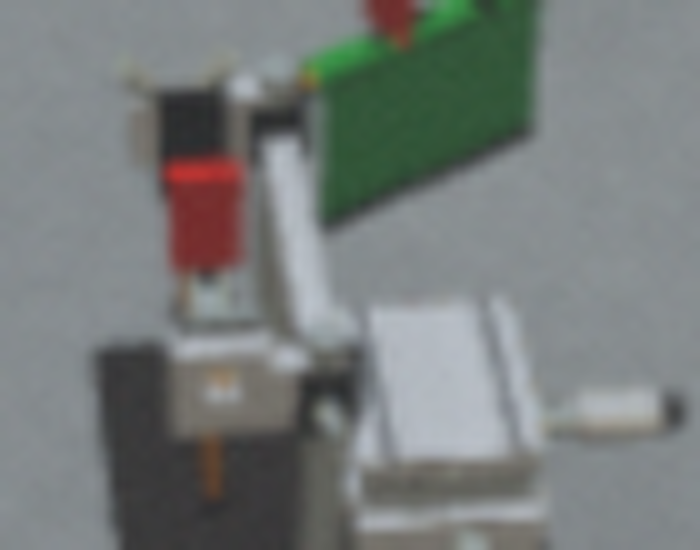

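```bash
python3 - <<'E'
from h import *
a=np.radians(2.81);R=np.array([[np.cos(a),-np.sin(a),0],[np.sin(a),np.cos(a),0],[0,0,1]]);o=np.array([.5154,.1880,.1395])
B=lambda lo,hi:[[i,j,k] for i in(lo[0],hi[0]) for j in(lo[1],hi[1]) for k in(lo[2],hi[2])]
for n in('top','side'):
    c=camera(n);I=c['image'].astype(int)
    for nm,lo,hi in(('red',(-.012,-.026,.008),(.012,-.02,.048)),('black',(-.012,.014,.008),(.012,.02,.048))):
        h=cv2.convexHull(proj(c,o+np.array(B(lo,hi))@R.T).astype(np.float32))
        # area centroid by supersampled raster
        m=np.zeros((3840,5120),np.uint8);cv2.fillConvexPoly(m,np.round(h*10+4.5).astype(int),1);M=cv2.moments(m,True)
        print(n,nm,'pred',(M['m10']/M['m00']-4.5)/10,(M['m01']/M['m00']-4.5)/10,'area',M['m00']/100,'bbox',h.min((0,1)),h.max((0,1)))
        if nm=='red':
            a0,a1,b0,b1=[int(x) for x in(h[...,0].min()-4,h[...,0].max()+5,h[...,1].min()-4,h[...,1].max()+5)]
            w=np.clip(I[b0:b1,a0:a1,0]-I[b0:b1,a0:a1,1:].max(2),0,None).astype(float)
            yy,xx=np.mgrid[b0:b1,a0:a1]
            w=np.minimum(w/np.percentile(w[w>15],60),1)*(w>10)
            print('  meas',(w*xx).sum()/w.sum(),(w*yy).sum()/w.sum(),w.sum())
            J=np.array([proj(c,o+np.array([0,-.023,.03])@R.T+d)[0]-proj(c,o+np.array([0,-.023,.03])@R.T)[0] for d in np.eye(3)*.001]);print('px per mm x,y,z',J.round(3).tolist())
E
```

```text
top red pred 199.2432667245873 195.79161598609906 area 23.02 bbox [197.59512 191.99376] [200.90929 199.59276]
  meas 198.69205382076672 195.34818481848185 19.79396984924623
px per mm x,y,z [[0.004, -0.279], [-0.28, -0.001], [-0.035, -0.021]]
top black pred 188.04232604373757 196.3447912524851 area 25.15 bbox [186.25197 192.5191 ] [189.89877 200.10362]
side red pred 249.97712414373274 141.38250811200575 area 83.21 bbox [246.12704 135.75253] [253.76793 147.0481 ]
  meas 250.05170020818878 140.5001734906315 81.1830985915493
px per mm x,y,z [[0.308, -0.011], [-0.019, -0.196], [-0.001, -0.241]]
side black pred 248.650915275201 133.7236178107607 area 80.85 bbox [244.87332 128.14078] [252.3568  139.33641]
```

Candidates in the top view are the hung guard (193,197), the larger amber one on the bench (193,257), a green one (146,171) and a pink one (249,187). I choose the hung one: the close crop shows its red and black grips at (250,140) and the amber flap edge at (251,167) in the bare stage's bracket.

drive_tool([
  [[14.2,27.6,3],[0,0,6.77],0.7],
  [[14.2,27.6,3],[0,0,6.77],0.7],
  [[14.2,27.6,3],[0,0,6.77],0.7],
  [[14.2,27.6,3],[0,0,6.77],0.7],
  [[14.2,27.6,3],[0,0,6.77],0.7],
  [[14.2,27.6,3],[0,0,6.77],0.7],
  [[14.2,27.6,3],[0,0,6.77],0.7],
  [[14.2,27.6,3],[0,0,6.77],0.7],
])

```text
clock: 1.47
eef_pos: [0.2881, -0.2466, 0.2557]
tool_rot: [0.794, 0.608, 0.0, 0.0]
ft_force: [0.4, -0.6, -0.5]
grip_width: 0.0597
grasp_force: 0.0
```

drive_tool([
  [[14.2,27.6,3],[0,0,6.77],0.7],
  [[14.2,27.6,3],[0,0,6.77],0.7],
  [[14.2,27.6,3],[0,0,6.77],0.7],
  [[14.2,27.6,3],[0,0,6.77],0.7],
  [[14.2,27.6,3],[0,0,6.77],0.7],
  [[14.2,27.6,3],[0,0,6.77],0.7],
  [[14.2,27.6,3],[0,0,6.77],0.7],
  [[14.2,27.6,3],[0,0,6.77],0.7],
])

```text
clock: 2.13
eef_pos: [0.4019, -0.0255, 0.2797]
tool_rot: [0.43, 0.903, 0.0, 0.0]
ft_force: [1.3, -0.5, 0.5]
grip_width: 0.0599
grasp_force: 0.0
```

drive_tool([
  [[14.2,27.6,3],[0,0,6.77],0.7],
  [[14.2,27.6,3],[0,0,6.77],0.7],
  [[14.2,27.6,3],[0,0,6.77],0.7],
  [[14.2,27.6,3],[0,0,6.77],0.7],
  [[14.2,27.6,3],[0,0,6.77],0.7],
  [[14.2,27.6,3],[0,0,6.77],0.7],
  [[14.2,27.6,3],[0,0,6.77],0.7],
  [[14.2,27.6,3],[0,0,6.77],0.7],
])

```text
clock: 2.8
eef_pos: [0.5154, 0.1953, 0.3034]
tool_rot: [-0.028, 1.0, -0.0, 0.0]
ft_force: [0.3, -0.1, -0.7]
grip_width: 0.06
grasp_force: 0.0
```

drive_tool([
  [[0,0,0],[0,0,0],0.7],
  [[0,0,0],[0,0,0],0.7],
  [[0,0,0],[0,0,0],0.7],
])

```text
clock: 3.05
eef_pos: [0.5146, 0.1934, 0.3029]
tool_rot: [-0.025, 1.0, -0.0, -0.001]
ft_force: [0.4, 0.2, 0.4]
grip_width: 0.0598
grasp_force: 0.0
```

```bash
cat > st.py <<'E'
from h import *
from scipy.spatial.transform import Rotation as Ro
o=get_obs();r=Ro.from_quat(o['tool_rot']).as_matrix()
print(round(o['clock'],2),'tcp mm',np.round(1e3*np.array(o['eef_pos']),1),'y-yaw',round(np.degrees(np.arctan2(r[1,1],r[0,1])),2),'z',np.round(r[:,2],4),'F',np.round(o['ft_force'],2),'T',np.round(o['ft_torque'],2),'w',round(1e3*o['grip_width'],1),o['grasp_force'],np.round(o['joint_pos'],2))
E
python3 st.py
```

```text
3.05 tcp mm [514.6 193.4 302.9] y-yaw 92.82 z [-1.2e-03 -8.0e-04 -1.0e+00] F [0.43 0.24 0.36] T [-0.01  0.05 -0.  ] w 59.8 0.0 [ 0.36  0.33  0.31  1.55 -0.    0.31]
```

drive_tool([
  [[0,1,-25],[0,0,0],0.7],
  [[1,0,-25],[0,0,0],0.7],
  [[0,0,-25],[0,0,0],0.7],
  [[0,0,-25],[0,0,0],0.7],
  [[0,0,-15],[0,0,0],0.7],
  [[0,0,-10],[0,0,0],0.7],
  [[0,0,0],[0,0,0],0.7],
])

```text
clock: 3.63
eef_pos: [0.5142, 0.193, 0.1764]
tool_rot: [-0.024, 1.0, -0.001, -0.002]
ft_force: [-0.2, 0.2, 0.4]
grip_width: 0.0599
grasp_force: 0.0
```

drive_tool([
  [[0,0,-10],[0,0,0],0.7],
  [[0,0,-10],[0,0,0],0.65],
  [[0,0,-4],[0,0,0],0.65],
  [[0,0,0],[0,0,0],0.65],
  [[0,0,0],[0,0,0],0.65],
])

```text
clock: 4.05
eef_pos: [0.5157, 0.1942, 0.154]
tool_rot: [-0.025, 1.0, -0.001, -0.0]
ft_force: [-0.2, -2.7, -1.7]
grip_width: 0.055
grasp_force: 1.7
```

```bash
python3 - <<'E'
from h import *
a=camera('side')['image'][110:180,215:305,::-1];b=camera('top')['image'][165:225,160:235,::-1]
cv2.imwrite('pics/c1.png',np.hstack([cv2.resize(a,(400,311),interpolation=3),cv2.resize(b,(389,311),interpolation=3)]))
E
python3 st.py
```

```text
4.15 tcp mm [515.9 194.2 154.2] y-yaw 92.85 z [-4.0e-04 -1.1e-03 -1.0e+00] F [ 0.6  -3.46 -1.02] T [-0.85 -0.05  0.04] w 55.9 1.9786179810762405 [ 0.36  0.39  0.    1.19 -0.    0.31]
```

View pics/c1.png

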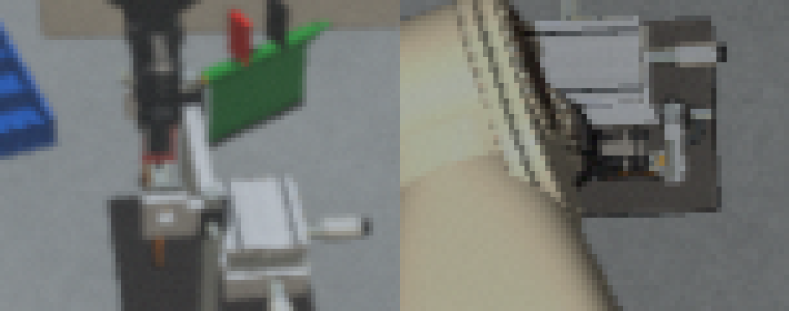

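drive_tool([
  [[0,-1,0],[0,0,0],0.6],
  [[0,0,0],[0,0,0],0.57],
  [[0,0,0],[0,0,0],0.54],
  [[0,0,0],[0,0,0],0.51],
  [[0,0,0],[0,0,0],0.51],
])

```text
clock: 4.57
eef_pos: [0.5163, 0.1926, 0.1552]
tool_rot: [-0.025, 1.0, -0.001, 0.001]
ft_force: [-1.0, -6.3, 2.0]
grip_width: 0.0438
grasp_force: 3.3
```

```bash
python3 st.py
```

```text
4.57 tcp mm [516.3 192.6 155.2] y-yaw 92.83 z [ 0.0012 -0.002  -1.    ] F [-1.   -6.32  1.96] T [-1.32  0.08  0.13] w 43.8 3.2558785378932953 [ 0.36  0.38  0.    1.19 -0.    0.31]
```

drive_tool([
  [[0,0,0],[0,0,0],0.48],
  [[0,0,0],[0,0,0],0.46],
  [[0,0,0],[0,0,0],0.46],
])

```text
clock: 4.82
eef_pos: [0.5165, 0.1925, 0.1555]
tool_rot: [-0.025, 1.0, -0.001, 0.001]
ft_force: [-0.4, -7.2, 4.1]
grip_width: 0.0393
grasp_force: 3.7
```

```bash
python3 st.py
```

```text
4.82 tcp mm [516.5 192.5 155.5] y-yaw 92.81 z [ 0.0018 -0.0021 -1.    ] F [-0.35 -7.21  4.11] T [-1.43  0.13 -0.  ] w 39.3 3.7212417600676417 [ 0.36  0.38  0.    1.19 -0.    0.31]
```

drive_tool([
  [[0,0,0],[0,0,0],0.44],
  [[0,0,0],[0,0,0],0.43],
  [[0,0,0],[0,0,0],0.43],
])

```text
clock: 5.07
eef_pos: [0.5165, 0.1937, 0.1557]
tool_rot: [-0.025, 1.0, 0.0, 0.001]
ft_force: [-1.2, -5.1, 5.7]
grip_width: 0.0366
grasp_force: 5.8
```

```bash
python3 st.py
```

```text
5.07 tcp mm [516.5 193.7 155.7] y-yaw 92.86 z [ 1.9e-03  2.0e-04 -1.0e+00] F [-1.2  -5.09  5.71] T [-1.04  0.31  0.04] w 36.6 5.827971249818802 [ 0.36  0.38  0.    1.19 -0.    0.31]
```

drive_tool([
  [[0,0,0],[0,0,0],0.42],
  [[0,0,0],[0,0,0],0.41],
  [[0,0,0],[0,0,0],0.41],
])

```text
clock: 5.32
eef_pos: [0.5165, 0.1945, 0.1558]
tool_rot: [-0.025, 1.0, 0.001, 0.001]
ft_force: [-1.8, -2.2, 4.7]
grip_width: 0.0351
grasp_force: 7.5
```

```bash
python3 st.py
```

```text
5.32 tcp mm [516.5 194.5 155.8] y-yaw 92.89 z [ 0.002   0.0017 -1.    ] F [-1.76 -2.25  4.71] T [-0.64  0.39  0.01] w 35.1 7.45197169482708 [0.36 0.38 0.   1.19 0.   0.31]
```

drive_tool([
  [[0,0,0],[0,0,0],0.39],
  [[0,0,0],[0,0,0],0.37],
  [[0,0,0],[0,0,0],0.37],
])

```text
clock: 5.57
eef_pos: [0.5167, 0.1956, 0.1561]
tool_rot: [-0.026, 1.0, 0.002, 0.001]
ft_force: [-1.3, 0.1, 5.8]
grip_width: 0.0319
grasp_force: 10.5
```

```bash
python3 st.py
```

```text
5.57 tcp mm [516.7 195.6 156.1] y-yaw 92.93 z [ 0.0026  0.0039 -1.    ] F [-1.34  0.09  5.81] T [-0.21  0.37 -0.04] w 31.9 10.489371120929718 [0.36 0.38 0.   1.19 0.   0.31]
```

drive_tool([
  [[0,0,0],[0,0,0],0.33],
  [[0,0,0],[0,0,0],0.2],
  [[0,0,0],[0,0,0],0.0],
  [[0,0,0],[0,0,0],0.0],
])

```text
clock: 5.9
eef_pos: [0.5168, 0.1955, 0.1568]
tool_rot: [-0.026, 1.0, 0.002, 0.002]
ft_force: [-1.4, 0.2, 9.0]
grip_width: 0.0302
grasp_force: 58.8
```

```bash
python3 st.py
```

```text
5.9 tcp mm [516.8 195.5 156.8] y-yaw 92.93 z [ 0.0035  0.0035 -1.    ] F [-1.39  0.16  9.01] T [-0.59  0.52 -0.18] w 30.2 58.806111216545105 [0.36 0.38 0.   1.19 0.   0.31]
```

drive_tool([
  [[0,0,1.5],[0,0,0],0.0],
  [[0,0,1.5],[0,0,0],0.0],
  [[0,0,2],[0,0,0],0.0],
  [[0,0,2],[0,0,0],0.0],
])

```text
clock: 6.23
eef_pos: [0.5155, 0.1941, 0.1607]
tool_rot: [-0.025, 1.0, 0.0, -0.001]
ft_force: [-0.0, 0.8, -2.4]
grip_width: 0.0298
grasp_force: 59.4
```

```bash
python3 st.py
```

```text
6.23 tcp mm [515.5 194.1 160.7] y-yaw 92.89 z [-1.5e-03  4.0e-04 -1.0e+00] F [-0.03  0.84 -2.43] T [-0.    0.02 -0.02] w 29.8 59.387909173965454 [0.36 0.38 0.01 1.2  0.   0.31]
```

drive_tool([
  [[0,0,8],[0,0,0],0.0],
  [[0,0,12],[0,0,0],0.0],
  [[0,0,18],[0,0,0],0.0],
  [[0,0,22],[0,0,0],0.0],
  [[0,0,22],[0,0,0],0.0],
  [[0,0,22],[0,0,0],0.0],
  [[0,0,16],[0,0,0],0.0],
  [[0,0,8],[0,0,0],0.0],
])

```text
clock: 6.9
eef_pos: [0.5168, 0.1941, 0.2922]
tool_rot: [-0.025, 1.0, 0.001, 0.002]
ft_force: [-0.4, 0.0, -2.4]
grip_width: 0.0302
grasp_force: 59.7
```

drive_tool([
  [[0,0,0],[0,0,0],0.0],
  [[0,0,0],[0,0,0],0.0],
])

```text
clock: 7.07
eef_pos: [0.5159, 0.1937, 0.2889]
tool_rot: [-0.025, 1.0, 0.0, -0.0]
ft_force: [-0.5, -1.0, -3.3]
grip_width: 0.0302
grasp_force: 59.7
```

```bash
python3 st.py; python3 - <<'E'
from h import *
a=camera('side')['image'][60:200,190:330,::-1]
cv2.imwrite('pics/c2.png',cv2.resize(a,(560,560),interpolation=3))
E
```

```text
7.07 tcp mm [515.9 193.7 288.9] y-yaw 92.86 z [-3.e-04  1.e-04 -1.e+00] F [-0.49 -1.   -3.34] T [0.   0.   0.05] w 30.2 59.700965881347656 [0.36 0.33 0.28 1.52 0.   0.31]
```

View pics/c2.png

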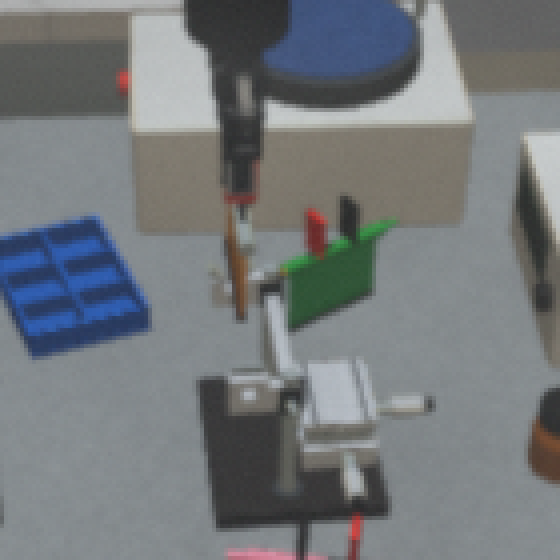

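drive_tool([
  [[1.15,-9,0],[0,0,0.5],0],
  [[1.15,-18,0],[0,0,0.5],0],
  [[1.15,-18,0],[0,0,0.5],0],
  [[1.15,-18,0],[0,0,0.5],0],
  [[1.15,-18,0],[0,0,0.5],0],
  [[1.15,-18,0],[0,0,0.5],0],
  [[1.15,-18,0],[0,0,0.5],0],
  [[1.15,-18,0],[0,0,0.5],0],
])

```text
clock: 7.78
eef_pos: [0.5244, 0.0571, 0.2879]
tool_rot: [-0.06, 0.998, -0.0, -0.001]
ft_force: [0.1, -0.8, -2.2]
grip_width: 0.0306
grasp_force: 59.9
```

drive_tool([
  [[1.15,-18,0],[0,0,0.5],0],
  [[1.15,-18,0],[0,0,0.5],0],
  [[1.15,-18,0],[0,0,0.5],0],
  [[1.15,-18,0],[0,0,0.5],0],
  [[1.15,-18,0],[0,0,0.5],0],
  [[1.15,-18,0],[0,0,0.5],0],
  [[1.15,-18,0],[0,0,0.5],0],
  [[1.15,-18,0],[0,0,0.5],0],
])

```text
clock: 8.45
eef_pos: [0.5334, -0.0867, 0.2879]
tool_rot: [-0.095, 0.995, 0.0, -0.001]
ft_force: [0.1, 0.5, -1.8]
grip_width: 0.0302
grasp_force: 59.9
```

drive_tool([
  [[1.15,-18,0],[0,0,0.6],0],
  [[1.15,-18,0],[0,0,0.6],0],
  [[1.15,-18,0],[0,0,0.6],0],
  [[1.15,-18,0],[0,0,0.6],0],
  [[1.15,-18,0],[0,0,0.6],0],
  [[1.15,-18,0],[0,0,0.6],0],
  [[1.15,-18,0],[0,0,0.6],0],
  [[1.15,-7,0],[0,0,0.6],0],
])

```text
clock: 9.12
eef_pos: [0.5425, -0.2209, 0.2876]
tool_rot: [-0.135, 0.991, 0.0, -0.001]
ft_force: [0.3, -0.1, -3.2]
grip_width: 0.0298
grasp_force: 59.9
```

drive_tool([
  [[0,0,0],[0,0,0],0],
  [[0,0,0],[0,0,0],0],
  [[0,0,0],[0,0,0],0],
  [[0,0,0],[0,0,0],0],
])

```text
clock: 9.45
eef_pos: [0.5435, -0.2172, 0.2893]
tool_rot: [-0.137, 0.991, 0.0, -0.0]
ft_force: [-0.2, 0.7, -3.3]
grip_width: 0.0303
grasp_force: 59.9
```

```bash
for i in 1 2 3; do python3 st.py; python3 -c "
from h import *
c=camera('side')
cv2.imwrite('pics/c3.png',cv2.resize(c['image'][150:320,210:350,::-1],(494,600),interpolation=3))"; done
```

```text
9.45 tcp mm [ 543.5 -217.2  289.3] y-yaw 105.74 z [-3.e-04  4.e-04 -1.e+00] F [-0.22  0.66 -3.35] T [0.02 0.02 0.03] w 30.3 59.929556250572205 [-0.38  0.4   0.38  1.55  0.   -0.66]
9.5 tcp mm [ 543.6 -217.3  289.4] y-yaw 105.74 z [-1.e-04  3.e-04 -1.e+00] F [ 0.26 -0.15 -2.76] T [ 0.03 -0.04 -0.01] w 30.4 59.92981553077698 [-0.38  0.4   0.38  1.55  0.   -0.66]
9.55 tcp mm [ 543.6 -217.3  289.5] y-yaw 105.74 z [ 1.e-04  1.e-04 -1.e+00] F [ 0.75  0.67 -2.91] T [ 0.01 -0.02  0.01] w 30.1 59.92971181869507 [-0.38  0.4   0.38  1.55  0.   -0.66]
```

View pics/c3.png

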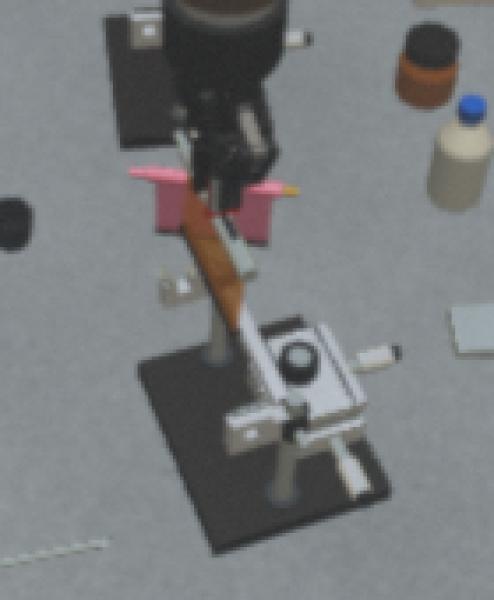

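drive_tool([
  [[0,-9,0],[0,0,0],0],
  [[0,-10,0],[0,0,0],0],
  [[0,0,-15],[0,0,0],0],
  [[0,0,-20],[0,0,0],0],
  [[0,0,-20],[0,0,0],0],
  [[0,0,-20],[0,0,0],0],
  [[0,0,-12],[0,0,0],0],
  [[0,0,0],[0,0,0],0],
])

```text
clock: 10.27
eef_pos: [0.5416, -0.2375, 0.1987]
tool_rot: [-0.136, 0.991, 0.002, -0.003]
ft_force: [-1.1, 0.2, -3.5]
grip_width: 0.0303
grasp_force: 60.0
```

```bash
python3 - <<'E'
from h import *
a=camera('side');b=camera('top')
cv2.imwrite('pics/c4.png',np.hstack([cv2.resize(a['image'][170:290,220:330,::-1],(412,450),interpolation=3),cv2.resize(b['image'][150:220,270:340,::-1],(380,450),interpolation=3)[:, :380]]))
E
python3 st.py
```

```text
10.37 tcp mm [ 543.3 -238.   202.2] y-yaw 105.63 z [-8.e-04  1.e-04 -1.e+00] F [-0.16 -1.15 -2.44] T [-0.02 -0.04  0.02] w 30.3 59.99872863292694 [-0.41  0.44  0.21  1.35 -0.   -0.69]
```

View pics/c4.png

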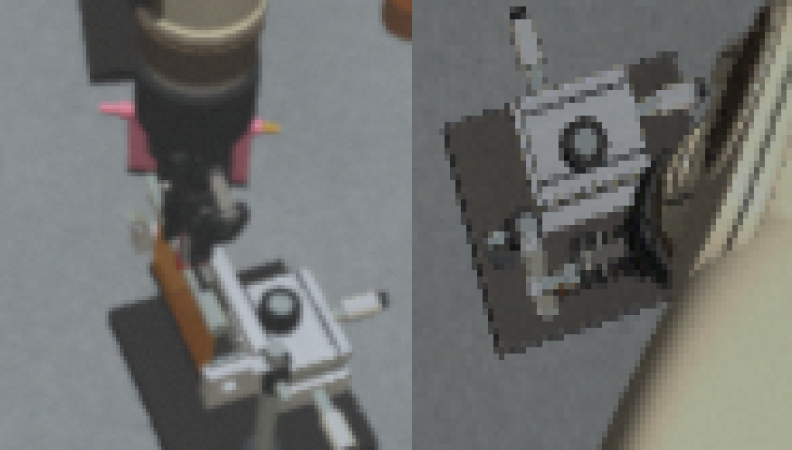

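drive_tool([
  [[0,1.5,-3],[0,0,0],0],
  [[0,0,-3],[0,0,0],0],
  [[0,0,-3],[0,0,0],0],
  [[0,0,-3],[0,0,0],0],
  [[0,0,0],[0,0,0],0],
])

```text
clock: 10.78
eef_pos: [0.5433, -0.2356, 0.1898]
tool_rot: [-0.136, 0.991, 0.0, -0.0]
ft_force: [-0.1, 0.2, -2.5]
grip_width: 0.0305
grasp_force: 60.0
```

drive_tool([
  [[0,0,-2],[0,0,0],0],
  [[0,0,-2],[0,0,0],0],
  [[0,0,-2],[0,0,0],0],
  [[0,0,0],[0,0,0],0],
])

```text
clock: 11.12
eef_pos: [0.5433, -0.2357, 0.1837]
tool_rot: [-0.136, 0.991, 0.0, -0.0]
ft_force: [-1.2, 0.4, -3.0]
grip_width: 0.0301
grasp_force: 60.0
```

```bash
python3 st.py
```

```text
11.12 tcp mm [ 543.3 -235.7  183.7] y-yaw 105.67 z [-8.e-04  3.e-04 -1.e+00] F [-1.15  0.42 -3.02] T [ 0.07 -0.05 -0.04] w 30.1 59.98573064804077 [-0.41  0.45  0.18  1.3  -0.   -0.68]
```

Free so far; keep lowering in small steps.

drive_tool([
  [[0,0,-1.5],[0,0,0],0],
  [[0,0,-1.5],[0,0,0],0],
  [[0,0,-1.5],[0,0,0],0],
  [[0,0,0],[0,0,0],0],
])

```text
clock: 11.45
eef_pos: [0.5434, -0.2357, 0.1794]
tool_rot: [-0.136, 0.991, 0.0, -0.0]
ft_force: [0.3, -0.1, -2.5]
grip_width: 0.03
grasp_force: 60.0
```

drive_tool([
  [[0,0,-1.5],[0,0,0],0],
  [[0,0,-1.5],[0,0,0],0],
  [[0,0,-1.5],[0,0,0],0],
  [[0,0,0],[0,0,0],0],
])

```text
clock: 11.78
eef_pos: [0.5434, -0.2357, 0.1749]
tool_rot: [-0.136, 0.991, 0.0, -0.0]
ft_force: [-0.0, 0.7, -2.5]
grip_width: 0.0303
grasp_force: 60.0
```

drive_tool([
  [[0,0,-1.5],[0,0,0],0],
  [[0,0,-1.5],[0,0,0],0],
  [[0,0,0],[0,0,0],0],
])

```text
clock: 12.03
eef_pos: [0.5434, -0.2357, 0.1719]
tool_rot: [-0.136, 0.991, 0.0, -0.0]
ft_force: [0.3, -0.1, -2.4]
grip_width: 0.0303
grasp_force: 60.0
```

```bash
python3 st.py
```

```text
12.03 tcp mm [ 543.4 -235.7  171.9] y-yaw 105.66 z [-5.e-04  2.e-04 -1.e+00] F [ 0.27 -0.13 -2.45] T [-0.01  0.04 -0.05] w 30.3 59.9876207113266 [-0.41  0.45  0.16  1.27 -0.   -0.68]
```

drive_tool([
  [[0,0,-1.5],[0,0,0],0],
  [[0,0,-1.5],[0,0,0],0],
  [[0,0,-1],[0,0,0],0],
  [[0,0,0],[0,0,0],0],
])

```text
clock: 12.37
eef_pos: [0.5434, -0.2357, 0.1679]
tool_rot: [-0.136, 0.991, 0.0, -0.0]
ft_force: [0.3, 0.5, -2.5]
grip_width: 0.0302
grasp_force: 60.0
```

drive_tool([
  [[0,0,-1],[0,0,0],0],
  [[0,0,-1],[0,0,0],0],
  [[0,0,0],[0,0,0],0],
])

```text
clock: 12.62
eef_pos: [0.5435, -0.2358, 0.1661]
tool_rot: [-0.136, 0.991, 0.0, -0.0]
ft_force: [-0.1, 0.7, -2.7]
grip_width: 0.03
grasp_force: 60.0
```

```bash
python3 st.py
```

```text
12.62 tcp mm [ 543.5 -235.8  166.1] y-yaw 105.66 z [-3.e-04  1.e-04 -1.e+00] F [-0.14  0.67 -2.73] T [-0.   -0.01  0.01] w 30.0 59.988858103752136 [-0.41  0.46  0.14  1.26 -0.   -0.68]
```

drive_tool([
  [[0,0,-1],[0,0,0],0],
  [[0,0,-1],[0,0,0],0],
  [[0,0,0],[0,0,0],0],
])

```text
clock: 12.87
eef_pos: [0.5435, -0.2357, 0.1641]
tool_rot: [-0.136, 0.991, 0.0, -0.0]
ft_force: [0.1, 0.1, -2.6]
grip_width: 0.0302
grasp_force: 60.0
```

drive_tool([
  [[0,0,-1],[0,0,0],0],
  [[0,0,-1],[0,0,0],0],
  [[0,0,0],[0,0,0],0],
])

```text
clock: 13.12
eef_pos: [0.5434, -0.2357, 0.162]
tool_rot: [-0.136, 0.991, 0.0, -0.0]
ft_force: [-0.2, -0.6, -2.8]
grip_width: 0.0299
grasp_force: 60.0
```

```bash
python3 st.py
```

```text
13.12 tcp mm [ 543.4 -235.7  162. ] y-yaw 105.67 z [-4.e-04  2.e-04 -1.e+00] F [-0.16 -0.62 -2.83] T [-0.    0.05 -0.04] w 29.9 59.988622069358826 [-0.41  0.46  0.14  1.25  0.   -0.68]
```

drive_tool([
  [[0,0,-1],[0,0,0],0],
  [[0,0,-1],[0,0,0],0],
  [[0,0,0],[0,0,0],0],
])

```text
clock: 13.37
eef_pos: [0.5434, -0.2357, 0.1601]
tool_rot: [-0.136, 0.991, 0.0, -0.0]
ft_force: [0.1, -0.3, -3.1]
grip_width: 0.0298
grasp_force: 60.0
```

```bash
python3 st.py
```

```text
13.37 tcp mm [ 543.4 -235.7  160.1] y-yaw 105.66 z [-3.e-04  2.e-04 -1.e+00] F [ 0.09 -0.3  -3.05] T [-0.03 -0.03 -0.01] w 29.8 59.98845934867859 [-0.41  0.46  0.13  1.25  0.   -0.68]
```

drive_tool([
  [[0,0,-1],[0,0,0],0],
  [[0,0,-1],[0,0,0],0],
  [[0,0,0],[0,0,0],0],
])

```text
clock: 13.62
eef_pos: [0.5434, -0.2357, 0.158]
tool_rot: [-0.136, 0.991, 0.0, -0.0]
ft_force: [-1.2, -1.5, -2.1]
grip_width: 0.03
grasp_force: 60.0
```

```bash
python3 st.py
```

```text
13.62 tcp mm [ 543.4 -235.7  158. ] y-yaw 105.67 z [-4.e-04  2.e-04 -1.e+00] F [-1.2  -1.47 -2.09] T [ 0.03  0.03 -0.01] w 30.0 59.98853087425232 [-0.41  0.46  0.13  1.24  0.   -0.68]
```

drive_tool([
  [[0,0,-1],[0,0,0],0],
  [[0,0,-1],[0,0,0],0],
  [[0,0,0],[0,0,0],0],
])

```text
clock: 13.87
eef_pos: [0.5434, -0.2357, 0.156]
tool_rot: [-0.136, 0.991, 0.0, -0.0]
ft_force: [0.0, 0.3, -2.0]
grip_width: 0.0297
grasp_force: 60.0
```

```bash
python3 st.py
```

```text
13.87 tcp mm [ 543.4 -235.7  156. ] y-yaw 105.67 z [-4.e-04  2.e-04 -1.e+00] F [ 0.    0.33 -1.98] T [0.   0.03 0.04] w 29.7 59.98868107795715 [-0.41  0.46  0.13  1.24 -0.   -0.68]
```

drive_tool([
  [[0,0,-1],[0,0,0],0],
  [[0,0,-1],[0,0,0],0],
  [[0,0,0],[0,0,0],0],
])

```text
clock: 14.12
eef_pos: [0.5434, -0.2357, 0.154]
tool_rot: [-0.136, 0.991, 0.0, -0.0]
ft_force: [-1.1, -0.0, -2.3]
grip_width: 0.0299
grasp_force: 60.0
```

```bash
python3 st.py
```

```text
14.12 tcp mm [ 543.4 -235.7  154. ] y-yaw 105.67 z [-4.e-04  2.e-04 -1.e+00] F [-1.08 -0.04 -2.3 ] T [0.06 0.01 0.01] w 29.9 59.988654255867004 [-0.41  0.46  0.12  1.23 -0.   -0.68]
```

drive_tool([
  [[0,0,-1],[0,0,0],0],
  [[0,0,-1],[0,0,0],0],
  [[0,0,0],[0,0,0],0],
])

```text
clock: 14.37
eef_pos: [0.5437, -0.2358, 0.1531]
tool_rot: [-0.136, 0.991, -0.0, 0.0]
ft_force: [-2.1, 1.1, 2.1]
grip_width: 0.0303
grasp_force: 62.7
```

```bash
python3 st.py
```

```text
14.37 tcp mm [ 543.7 -235.8  153.1] y-yaw 105.66 z [ 9.e-04 -4.e-04 -1.e+00] F [-2.05  1.06  2.06] T [ 0.04  0.25 -0.08] w 30.3 62.74589538574219 [-0.41  0.46  0.12  1.23 -0.   -0.68]
```

drive_tool([
  [[0,0,-1],[0,0,0],0],
  [[0,0,0],[0,0,0],0],
])

```text
clock: 14.53
eef_pos: [0.5438, -0.2357, 0.1528]
tool_rot: [-0.136, 0.991, -0.0, 0.001]
ft_force: [-3.3, 2.5, 6.9]
grip_width: 0.03
grasp_force: 65.3
```

```bash
python3 st.py
```

```text
14.53 tcp mm [ 543.8 -235.7  152.8] y-yaw 105.67 z [ 1.5e-03 -7.0e-04 -1.0e+00] F [-3.31  2.47  6.87] T [ 0.18  0.5  -0.13] w 30.0 65.27365922927856 [-0.41  0.46  0.12  1.23  0.   -0.68]
```

```bash
python3 - <<'E'
from h import *
c=camera('side')
for nm,o,a in(('bare',(.5154,.189),2.81),('loaded',(.5447,-.240),15.75)):
    a=np.radians(a);d=np.array([-np.sin(a),np.cos(a)])
    for z in(.132,.136,.14,.144,.148): print(nm,z,proj(c,np.r_[np.array(o)-.075*d,z])[0].round(1))
i=cv2.imread('pics/side0.png')
print(cv2.cvtColor(i,cv2.COLOR_BGR2GRAY)[264:284,270:292])
cv2.imwrite('pics/c5.png',np.hstack([cv2.resize(i[255:290,265:305],(400,350),interpolation=3),cv2.resize(c['image'][255:290,265:305,::-1],(400,350),interpolation=3)]))
E
```

```text
bare 0.132 [251.7 160.1]
bare 0.136 [251.7 159.2]
bare 0.14 [251.7 158.2]
bare 0.144 [251.7 157.3]
bare 0.148 [251.7 156.3]
loaded 0.132 [280.7 272.8]
loaded 0.136 [280.8 271.9]
loaded 0.14 [280.9 271. ]
loaded 0.144 [281.  270.1]
loaded 0.148 [281.1 269.2]
[[ 61  57  58  58  60  59  63  64  70  77  88 109 118 127 143 142 138 135
  140 126 108 110]
 [ 57  60  59  59  61  66  73  87 107 118 125 143 141 136 148 162 174 165
  167 171 138  96]
 [ 60  57  59  61  68  83  98 120 141 143 140 150 154 162 180 183 183 183
  183 178 153 110]
 [ 59  58  61  75 106 124 123 136 146 160 170 183 182 184 182 181 175 180
  186 183 172 138]
 [ 57  61  60  86 139 166 159 172 182 184 184 182 178 174 168 159 147 157
  176 172 164 140]
 [ 61  60  60  79 130 173 183 185 184 179 172 165 153 138 128 120 122 136
  150 133 104  77]
 [ 57  60  61  79 111 150 173 173 164 153 136 125 121 115 114 111 114 116
  116 101  69  48]
 [ 59  60  62  75 100 119 140 136 124 126 135 142 137 113 113 114 115 112
  112  98  60  47]
 [ 60  60  61  79  96 105 114 118 120 141 166 178 162 117 112 114 113 112
  110  98  56  44]
 [ 59
[... 318 characters left out ...]
2 104  95  81  74  67  62  63
   69  82  90  93]
 [ 60  59  60  65  85 102 111 108 104  95  82  77  66  61  62  59  62  60
   67  82  92  95]
 [ 58  60  60  61  73  95  95  84  74  64  62  61  61  60  60  60  60  59
   72  87  94  95]
 [ 60  61  62  60  65  69  65  62  60  59  60  59  58  59  59  59  59  60
   71  87  93  94]
 [ 59  60  60  60  60  60  59  61  61  59  58  58  59  59  60  59  60  62
   73  89  95  96]
 [ 61  60  59  59  60  58  59  60  62  58  59  60  59  61  60  60  57  62
   73  91  94  96]
 [ 59  58  58  59  59  61  60  60  60  62  60  61  61  59  59  59  59  61
   73  90  95  98]
 [ 61  59  57  60  59  61  61  60  60  58  59  60  60  60  60  60  60  65
   79  90  95  98]]
```

View pics/c5.png

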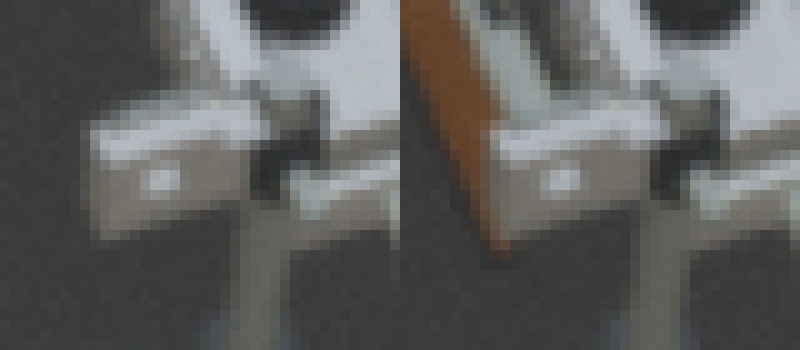

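Bracket seated at about 136 mm: the rigid stop came at TCP 152.9, and the image agrees. Hold briefly, then let the pin out gradually.

drive_tool([
  [[0,0,0],[0,0,0],0],
  [[0,0,0],[0,0,0],0],
  [[0,0,0],[0,0,0],0.36],
  [[0,0,0],[0,0,0],0.38],
  [[0,0,0],[0,0,0],0.4],
  [[0,0,0],[0,0,0],0.44],
  [[0,0,0],[0,0,0],0.48],
  [[0,0,0],[0,0,0],0.52],
])

```text
clock: 15.25
eef_pos: [0.5445, -0.2381, 0.1515]
tool_rot: [-0.136, 0.991, -0.002, 0.001]
ft_force: [0.9, -5.4, 0.4]
grip_width: 0.0444
grasp_force: 3.0
```

```bash
python3 st.py
```

```text
15.25 tcp mm [ 544.5 -238.1  151.5] y-yaw 105.59 z [ 0.0019 -0.0044 -1.    ] F [ 0.89 -5.44  0.4 ] T [-1.22 -0.36 -0.01] w 44.4 3.024454191327095 [-0.41  0.47  0.12  1.22 -0.   -0.68]
```

drive_tool([
  [[0,0,0],[0,0,0],0.57],
  [[0,0,0],[0,0,0],0.62],
  [[0,0,0],[0,0,0],0.68],
  [[0,0,0],[0,0,0],0.74],
  [[0,0,0],[0,0,0],0.8],
  [[0,0,0],[0,0,0],0.8],
])

```text
clock: 15.75
eef_pos: [0.5434, -0.2353, 0.1511]
tool_rot: [-0.136, 0.991, 0.0, -0.0]
ft_force: [0.2, 0.3, 0.0]
grip_width: 0.0687
grasp_force: 0.0
```

```bash
python3 st.py
```

```text
15.75 tcp mm [ 543.4 -235.3  151.1] y-yaw 105.68 z [-6.e-04  8.e-04 -1.e+00] F [0.16 0.29 0.02] T [-0.01 -0.   -0.02] w 68.7 0.0 [-0.41  0.47  0.12  1.23  0.   -0.68]
```

drive_tool([
  [[0,0,5],[0,0,0],0.8],
  [[0,0,10],[0,0,0],0.8],
  [[0,0,15],[0,0,0],0.8],
  [[0,0,20],[0,0,0],0.8],
  [[0,0,25],[0,0,0],0.8],
  [[0,0,25],[0,0,0],0.8],
  [[0,0,25],[0,0,0],0.8],
  [[0,20,20],[0,0,0],0.8],
])

```text
clock: 16.42
eef_pos: [0.5438, -0.2182, 0.2994]
tool_rot: [-0.135, 0.991, -0.002, 0.001]
ft_force: [-0.5, 0.1, 0.3]
grip_width: 0.0684
grasp_force: 0.0
```

drive_tool([
  [[0,30,0],[0,0,0],0.8],
  [[0,40,0],[0,0,0],0.8],
  [[0,40,0],[0,0,0],0.8],
  [[0,40,0],[0,0,0],0.8],
  [[0,40,0],[0,0,0],0.8],
  [[0,40,0],[0,0,0],0.8],
  [[0,0,0],[0,0,0],0.8],
  [[0,0,0],[0,0,0],0.8],
])

```text
clock: 17.08
eef_pos: [0.5436, 0.0165, 0.2975]
tool_rot: [-0.139, 0.99, -0.0, 0.001]
ft_force: [0.1, 0.1, -0.5]
grip_width: 0.0683
grasp_force: 0.0
```

```bash
python3 st.py; python3 - <<'E'
from h import *
a=camera('side');b=camera('top')
cv2.imwrite('pics/c6.png',np.hstack([cv2.resize(a['image'][200:300,235:325,::-1],(405,450),interpolation=3),cv2.resize(b['image'][150:215,270:335,::-1],(390,450),interpolation=3)]))
E
```

```text
17.08 tcp mm [543.6  16.5 297.5] y-yaw 105.94 z [ 1.5e-03 -1.0e-04 -1.0e+00] F [ 0.09  0.07 -0.47] T [-0.05  0.06 -0.01] w 68.3 0.0 [ 0.03  0.31  0.27  1.53 -0.   -0.25]
```

View pics/c6.png

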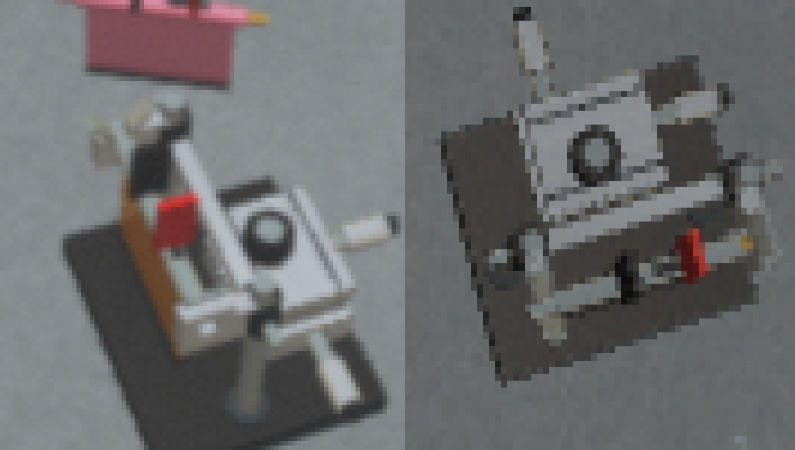

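```bash
python3 - <<'E'
from h import *
t=camera('top');s=camera('side');a=np.radians(15.75);R=np.array([[np.cos(a),-np.sin(a),0],[np.sin(a),np.cos(a),0],[0,0,1]])
o=np.array([.5447,-.24,.1355])
for d in(0,.005,.011): print(d,[proj(c,o+R@[0,-.023+d,.03])[0].round(1).tolist()+proj(c,o+R@[0,.017,.03])[0].round(1).tolist() for c in(t,s)])
I=t['image'].astype(int)[180:202,290:325];w=np.clip(I[...,0]-I[...,1:].max(2)-25,0,None);y,x=np.mgrid[180:202,290:325]
print('red',(w*x).sum()/w.sum(),(w*y).sum()/w.sum())
print('hole now',s['image'][270:276,277:284].tolist()[2]); print('hole before',cv2.imread('pics/side0.png')[272,277:284,::-1].tolist()); print('bare before',cv2.imread('pics/side0.png')[158,249:256,::-1].tolist())
E
```

```text
0 [[317.8, 186.7, 307.3, 189.6], [273.7, 248.9, 268.0, 237.0]]
0.005 [[316.5, 187.0, 307.3, 189.6], [272.9, 247.4, 268.0, 237.0]]
0.011 [[314.9, 187.5, 307.3, 189.6], [272.1, 245.6, 268.0, 237.0]]
red 317.7855987055016 186.1747572815534
hole now [[118, 116, 110], [122, 121, 114], [141, 143, 140], [163, 167, 171], [172, 178, 185], [159, 164, 167], [118, 116, 112]]
hole before [[121, 118, 112], [123, 120, 115], [142, 141, 141], [163, 167, 171], [173, 179, 185], [159, 163, 167], [118, 117, 113]]
bare before [[118, 114, 107], [133, 129, 122], [154, 144, 134], [153, 139, 124], [144, 139, 133], [121, 119, 113], [117, 113, 107]]
```

```bash
python3 - <<'E'
from h import *
s=camera('side')['image'];b=cv2.imread('pics/side0.png')[:,:,::-1]
for y in range(268,277): print(y,[ '%d,%d'%(s[y,x].mean(),int(s[y,x,0])-int(s[y,x,2])) for x in range(276,286)],[ '%d,%d'%(b[y,x].mean(),int(b[y,x,0])-int(b[y,x,2])) for x in range(276,286)])
print()
for y in range(155,163): print(y,[ '%d,%d'%(b[y,x].mean(),int(b[y,x,0])-int(b[y,x,2])) for x in range(247,258)],[ '%d,%d'%(s[y,x].mean(),int(s[y,x,0])-int(s[y,x,2])) for x in range(247,258)])
a=s
cv2.imwrite('pics/c7.png',np.hstack([cv2.resize(s[225:285,255:295,::-1],(400,600),interpolation=0),cv2.resize(b[118:178,235:275,::-1],(400,600),interpolation=0)]))
E
```

```text
268 ['160,-8', '172,-12', '182,-13', '183,-12', '185,-12', '183,-13', '178,-11', '173,-10', '169,-9', '158,-5'] ['160,-10', '173,-12', '183,-13', '184,-13', '185,-14', '183,-12', '179,-12', '174,-10', '168,-9', '159,-7']
269 ['183,-12', '184,-12', '183,-12', '178,-10', '171,-9', '163,-8', '152,-2', '137,1', '126,2', '119,7'] ['184,-12', '186,-12', '184,-13', '179,-11', '173,-10', '165,-7', '153,-2', '138,1', '126,4', '119,8']
270 ['173,-10', '173,-10', '164,-7', '150,-3', '138,1', '125,4', '119,8', '114,8', '112,9', '111,10'] ['174,-9', '173,-9', '164,-8', '153,-3', '136,1', '124,6', '120,6', '114,7', '113,8', '110,11']
271 ['138,2', '135,2', '122,4', '125,4', '134,4', '141,-1', '133,0', '110,7', '113,8', '110,11'] ['140,0', '134,4', '123,7', '125,5', '134,1', '141,-1', '136,0', '111,8', '111,10', '113,9']
272 ['113,8', '113,9', '121,8', '139,0', '165,-9', '179,-13', '162,-9', '118,5', '110,10', '111,11'] ['113,8', '117,9', '119,8', '141,1', '167,-8', '179,-12', '163,-8', '116,5', '110,9', '112,10']
273 ['111,10', '113,11', '120,7', '146,-2', '172,-10', '173,-9', '155,-4', '121,6', '
[... 1694 characters left out ...]
0', '168,-8', '169,-8', '156,-5', '124,5', '110,9', '109,10', '112,11']
160 ['95,7', '110,11', '113,10', '120,7', '130,3', '128,4', '124,5', '114,8', '111,10', '113,11', '111,11'] ['95,8', '110,9', '113,9', '121,7', '130,3', '130,2', '126,5', '114,9', '110,9', '112,11', '110,11']
161 ['94,7', '112,9', '111,10', '113,9', '114,11', '112,10', '112,8', '111,10', '110,11', '109,10', '109,10'] ['95,7', '109,9', '113,11', '112,10', '113,8', '112,9', '111,9', '112,10', '110,10', '110,9', '109,10']
162 ['90,8', '105,10', '107,10', '108,15', '105,14', '103,12', '102,8', '103,10', '101,8', '98,9', '97,10'] ['89,5', '108,8', '107,7', '106,10', '105,10', '101,9', '100,8', '102,9', '99,7', '99,7', '99,7']
```

View pics/c7.png

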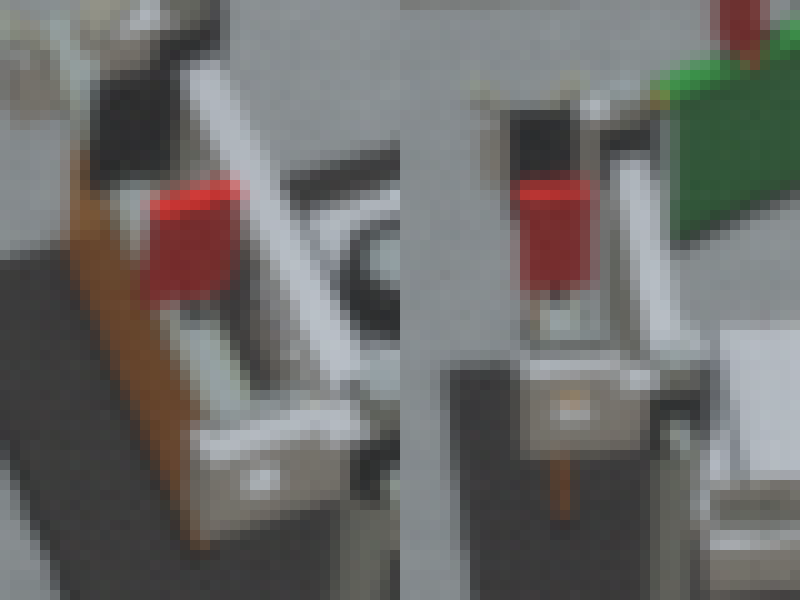

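```bash
python3 - <<'E'
from h import *
t=camera('top');s=camera('side');b=cv2.imread('pics/top0.png')
a=np.radians(15.75);R=np.array([[np.cos(a),-np.sin(a),0],[np.sin(a),np.cos(a),0],[0,0,1]])
o=np.array([.5447,-.24,.1355])
for y in(.076,.06,.02,-.06,-.063,-.074): print(y,[proj(c,o+R@[0,y,0])[0].round(1).tolist() for c in(t,s)])
for n,c,(x0,y0,x1,y1) in(('top',t,(285,175,340,215)),('side',s,(255,215,300,285))):
    I=c['image'].astype(int)[y0:y1,x0:x1];h=cv2.cvtColor(c['image'][y0:y1,x0:x1],cv2.COLOR_RGB2HSV).astype(int)
    m=(h[...,0]>10)&(h[...,0]<28)&(h[...,1]>95);yy,xx=np.nonzero(m);print(n,[(x+x0,y+y0,I[y,x].tolist()) for y,x in zip(yy,xx)][:25 if n=='top' else 0])
A=cv2.resize(t['image'][175:210,285:335,::-1],(500,350),interpolation=0)
B=cv2.resize(b[183:208,163:228],(500,192),interpolation=0)
cv2.imwrite('pics/c8.png',np.vstack([A,B]))
E
```

```text
0.076 [[290.6, 194.7], [260.0, 227.5]]
0.06 [[294.7, 193.5], [262.0, 231.8]]
0.02 [[305.1, 190.6], [267.3, 243.0]]
-0.06 [[325.6, 184.8], [278.6, 267.2]]
-0.063 [[326.3, 184.6], [279.0, 268.2]]
-0.074 [[329.1, 183.8], [280.6, 271.7]]
top [(np.int64(326), np.int64(184), [125, 106, 60]), (np.int64(327), np.int64(184), [100, 87, 62]), (np.int64(326), np.int64(185), [134, 113, 71]), (np.int64(327), np.int64(185), [133, 108, 61])]
side []
```

View pics/c8.png

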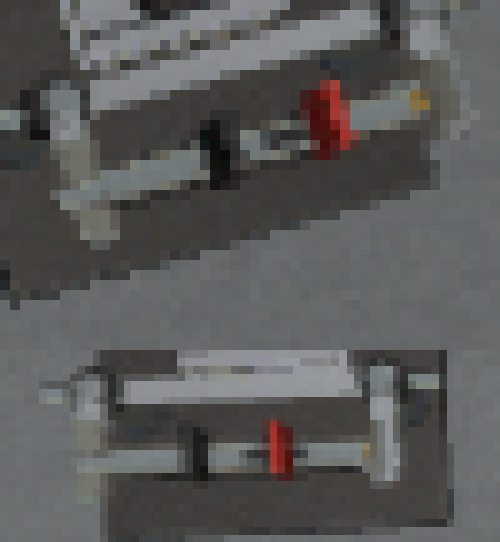

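```bash
python3 - <<'E'
from h import *
t=camera('top');s=camera('side')
B=lambda lo,hi:np.array([[i,j,k] for i in(lo[0],hi[0]) for j in(lo[1],hi[1]) for k in(lo[2],hi[2])])
b0=cv2.cvtColor(cv2.imread('pics/top0.png'),cv2.COLOR_BGR2RGB)
V=np.array(s['view']);cp=-V[:3,:3].T@V[:3,3];print('cam',cp.round(3))
for nm,o,ang,I in(('bare',(.5154,.188,.1395),2.81,b0),('loaded',(.5447,-.2408,.1355),15.75,t['image'])):
    a=np.radians(ang);R=np.array([[np.cos(a),-np.sin(a),0],[np.sin(a),np.cos(a),0],[0,0,1]]);o=np.array(o)
    d=R.T@(o+R@[0,-.075,.0055]-cp);print(nm,'drop per mm recess',-d[2]/d[1],'side',d[0]/d[1])
    # positions along guard y of red and black by 1-D template: project a line across at z +.048/.03
    ys=np.linspace(-.045,.04,171);prof=[]
    for z in(.047,):
        P=np.array([proj(t,o+(R@np.array([[x]*171,ys,[z]*171])).T) for x in np.linspace(-.008,.008,9)])
        from scipy.ndimage import map_coordinates as mc
        I2=I.astype(float);ch=[np.mean([mc(I2[...,k],[p[:,1],p[:,0]],order=1) for p in P],0) for k in range(3)]
    red=np.clip(ch[0]-ch[1]-15,0,None);gray=np.sum(ch,0)/3;
    m=ys<0;rc=(red*ys).sum()/red.sum()
    mb=(ys>.002)&(ys<.035);dk=np.clip(50-gray,0,None)*mb;bc=(dk*ys).sum()/dk.sum()
    print('red y',rc*1e3,'black y',bc*1e3,'sep',(bc-rc)*1e3)
E
```

```text
cam [ 0.456 -0.87   1.015]
bare drop per mm recess 0.889229067311391 side 0.11412702393934154
red y -23.204486164230374 black y 13.172806684357827 sep 36.377292848588205
loaded drop per mm recess 1.727110848162618 side 0.5069218061633047
red y -18.204557521543443 black y 24.77732897221904 sep 42.98188649376249
```

The pin looks out (red–black spacing of about 40 mm), but its tip doesn't show in the hole. I'll check by nudging the guard gently towards −y by its black tab.

drive_tool([
  [[0,-32,0],[0,0,0],0.66],
  [[0,-32,0],[0,0,0],0.66],
  [[0,-32,0],[0,0,0],0.66],
  [[0,-32,0],[0,0,0],0.66],
  [[0,-32,0],[0,0,0],0.66],
  [[0,-32,0],[0,0,0],0.66],
  [[0,-32,0],[0,0,0],0.66],
  [[0,-28,0],[0,0,0],0.66],
])

```text
clock: 18.2
eef_pos: [0.543, -0.2404, 0.2962]
tool_rot: [-0.135, 0.991, -0.0, -0.0]
ft_force: [0.6, -0.3, -0.1]
grip_width: 0.0564
grasp_force: 0.0
```

drive_tool([
  [[0,0,-15],[0,0,0],0.66],
  [[0,0,-20],[0,0,0],0.66],
  [[0,0,-20],[0,0,0],0.66],
  [[0,0,-15],[0,0,0],0.66],
  [[0,0,0],[0,0,0],0.66],
  [[0,0,0],[0,0,0],0.66],
])

```text
clock: 18.7
eef_pos: [0.5428, -0.238, 0.2256]
tool_rot: [-0.136, 0.991, 0.001, -0.001]
ft_force: [0.6, 0.6, 0.2]
grip_width: 0.0564
grasp_force: 0.0
```

```bash
python3 st.py
```

```text
18.7 tcp mm [ 542.8 -238.   225.6] y-yaw 105.62 z [-0.0022  0.001  -1.    ] F [0.6  0.55 0.24] T [-0.04 -0.04 -0.03] w 56.4 0.0 [-0.41  0.43  0.26  1.4   0.   -0.69]
```

drive_tool([
  [[1,0,-15],[0,0,0],0.66],
  [[0,0,-12],[0,0,0],0.66],
  [[0,0,-6],[0,0,0],0.66],
  [[0,0,-6],[0,0,0],0.66],
  [[0,0,-6],[0,0,0],0.66],
  [[0,0,-8],[0,0,0],0.66],
  [[0,0,-8],[0,0,0],0.66],
  [[0,0,0],[0,0,0],0.66],
])

```text
clock: 19.37
eef_pos: [0.5436, -0.2374, 0.1634]
tool_rot: [-0.136, 0.991, 0.001, -0.001]
ft_force: [-0.8, 0.5, 0.5]
grip_width: 0.0565
grasp_force: 0.0
```

drive_tool([
  [[0.5,-1.9,0],[0,0,0],0.66],
  [[0.5,-1.9,0],[0,0,0],0.66],
  [[0,0,0],[0,0,0],0.66],
])

```text
clock: 19.62
eef_pos: [0.546, -0.2422, 0.1658]
tool_rot: [-0.136, 0.991, -0.0, 0.0]
ft_force: [0.6, 0.2, -0.8]
grip_width: 0.0565
grasp_force: 0.0
```

```bash
python3 st.py
```

```text
19.62 tcp mm [ 546.  -242.2  165.8] y-yaw 105.64 z [ 1.1e-03 -7.0e-04 -1.0e+00] F [ 0.63  0.19 -0.79] T [ 0.03  0.02 -0.04] w 56.5 0.0 [-0.42  0.47  0.16  1.26 -0.   -0.69]
```

drive_tool([
  [[0.3,-1,0],[0,0,0],0.66],
  [[0.3,-1,0],[0,0,0],0.66],
  [[0,0,0],[0,0,0],0.66],
])

```text
clock: 19.87
eef_pos: [0.5464, -0.2439, 0.1656]
tool_rot: [-0.136, 0.991, -0.0, 0.0]
ft_force: [-0.3, 0.3, 0.3]
grip_width: 0.0561
grasp_force: 0.0
```

```bash
python3 st.py
```

```text
19.87 tcp mm [ 546.4 -243.9  165.6] y-yaw 105.66 z [ 5.e-04 -3.e-04 -1.e+00] F [-0.31  0.32  0.31] T [-0.04 -0.04 -0.01] w 56.1 0.0 [-0.42  0.47  0.16  1.26 -0.   -0.69]
```

drive_tool([
  [[0.3,-1,0],[0,0,0],0.66],
  [[0,0,0],[0,0,0],0.66],
  [[0.3,-1,0],[0,0,0],0.66],
  [[0,0,0],[0,0,0],0.66],
])

```text
clock: 20.2
eef_pos: [0.5468, -0.2457, 0.1653]
tool_rot: [-0.136, 0.991, -0.0, 0.0]
ft_force: [0.2, -0.2, -0.4]
grip_width: 0.0565
grasp_force: 0.0
```

```bash
python3 st.py
```

```text
20.2 tcp mm [ 546.8 -245.7  165.3] y-yaw 105.66 z [ 1.e-04 -1.e-04 -1.e+00] F [ 0.16 -0.19 -0.37] T [-0.08 -0.02  0.  ] w 56.5 0.0 [-0.42  0.47  0.17  1.27 -0.   -0.7 ]
```

drive_tool([
  [[0.3,-1,0],[0,0,0],0.66],
  [[0,0,0],[0,0,0],0.66],
])

```text
clock: 20.37
eef_pos: [0.547, -0.2464, 0.1653]
tool_rot: [-0.136, 0.991, 0.0, -0.0]
ft_force: [0.3, 1.1, 0.2]
grip_width: 0.0562
grasp_force: 0.5
```

```bash
python3 st.py;python3 - <<'E'
from h import *
s=camera('side')['image']
for y in range(269,276): print(y,[ '%d,%d'%(s[y,x].mean(),int(s[y,x,0])-int(s[y,x,2])) for x in range(276,286)])
E
```

```text
20.37 tcp mm [ 547.  -246.4  165.3] y-yaw 105.67 z [-3.e-04  6.e-04 -1.e+00] F [0.25 1.07 0.17] T [0.21 0.06 0.02] w 56.2 0.4718073830008507 [-0.42  0.47  0.17  1.27  0.   -0.7 ]
269 ['182,-14', '185,-14', '182,-12', '177,-10', '173,-10', '161,-8', '150,-3', '139,-1', '125,5', '118,8']
270 ['173,-10', '171,-9', '164,-8', '149,-3', '136,2', '121,5', '119,7', '111,8', '112,9', '111,9']
271 ['139,2', '135,3', '122,4', '125,5', '131,4', '140,-1', '132,1', '110,6', '110,9', '109,10']
272 ['114,9', '114,9', '118,7', '139,1', '164,-8', '177,-11', '162,-8', '117,6', '110,10', '110,10']
273 ['109,11', '111,9', '119,6', '147,-2', '172,-10', '173,-11', '154,-5', '121,7', '111,10', '110,9']
274 ['110,11', '110,10', '115,8', '129,4', '141,0', '135,2', '119,7', '112,9', '108,10', '107,8']
275 ['109,10', '112,11', '112,10', '114,9', '111,10', '113,9', '106,9', '101,8', '100,8', '93,8']
```

drive_tool([
  [[0.3,-1,0],[0,0,0],0.66],
  [[0,0,0],[0,0,0],0.66],
])

```text
clock: 20.58
eef_pos: [0.5473, -0.2474, 0.1653]
tool_rot: [-0.136, 0.991, 0.0, -0.0]
ft_force: [0.3, 0.9, 1.1]
grip_width: 0.0563
grasp_force: 0.8
```

```bash
python3 st.py
```

```text
20.58 tcp mm [ 547.3 -247.4  165.3] y-yaw 105.67 z [-2.e-04  5.e-04 -1.e+00] F [0.29 0.92 1.1 ] T [0.33 0.13 0.01] w 56.3 0.7898143865168095 [-0.42  0.47  0.17  1.27  0.   -0.7 ]
```

drive_tool([
  [[0.3,-1,0],[0,0,0],0.66],
  [[0,0,0],[0,0,0],0.66],
])

```text
clock: 20.75
eef_pos: [0.5477, -0.2486, 0.1653]
tool_rot: [-0.136, 0.991, 0.0, -0.0]
ft_force: [-0.5, 1.7, 0.6]
grip_width: 0.0566
grasp_force: 0.8
```

```bash
python3 st.py;python3 - <<'E'
from h import *
s=camera('side')['image']
for y in range(270,275): print(y,[ '%d,%d'%(s[y,x].mean(),int(s[y,x,0])-int(s[y,x,2])) for x in range(277,285)])
E
```

```text
20.75 tcp mm [ 547.7 -248.6  165.3] y-yaw 105.67 z [-0.e+00  2.e-04 -1.e+00] F [-0.55  1.72  0.56] T [0.32 0.11 0.05] w 56.6 0.8408045768737793 [-0.43  0.47  0.17  1.27  0.   -0.7 ]
270 ['173,-8', '164,-7', '150,-3', '134,3', '120,7', '117,6', '112,8', '111,9']
271 ['133,2', '118,6', '115,13', '113,21', '120,17', '121,3', '108,7', '110,10']
272 ['112,10', '110,13', '116,19', '129,27', '144,19', '139,-3', '112,6', '108,13']
273 ['112,11', '118,7', '131,2', '153,-2', '167,-5', '152,-3', '120,6', '109,9']
274 ['111,12', '118,7', '128,5', '138,1', '134,3', '119,6', '110,10', '110,10']
```

The guard slid freely at about 1 N. The brass tip now shows in the hole at (280,272), as it did on the bare stage. Backing off and retreating.

drive_tool([
  [[-0.6,2,0],[0,0,0],0.66],
  [[-0.6,2.5,0],[0,0,0],0.66],
  [[0,0,0],[0,0,0],0.66],
  [[0,0,6],[0,0,0],0.66],
  [[0,0,12],[0,0,0],0.66],
  [[0,0,20],[0,0,0],0.66],
  [[0,0,30],[0,0,0],0.66],
  [[0,0,30],[0,0,0],0.66],
])

```text
clock: 21.47
eef_pos: [0.5459, -0.244, 0.264]
tool_rot: [-0.136, 0.991, 0.0, -0.001]
ft_force: [1.1, -0.5, -0.5]
grip_width: 0.0561
grasp_force: 0.0
```

drive_tool([
  [[0,0,30],[0,0,0],0.66],
  [[0,30,5],[0,0,0],0.66],
  [[0,40,0],[0,0,0],0.66],
  [[0,40,0],[0,0,0],0.66],
  [[0,40,0],[0,0,0],0.66],
  [[0,40,0],[0,0,0],0.66],
  [[0,40,0],[0,0,0],0.66],
  [[0,0,0],[0,0,0],0.66],
])

```text
clock: 22.13
eef_pos: [0.5463, -0.0075, 0.2991]
tool_rot: [-0.14, 0.99, 0.001, 0.001]
ft_force: [0.5, -0.2, 0.1]
grip_width: 0.0563
grasp_force: 0.0
```

drive_tool([
  [[0,0,0],[0,0,0],0.66],
  [[0,0,0],[0,0,0],0.66],
  [[0,0,0],[0,0,0],0.66],
  [[0,0,0],[0,0,0],0.66],
])

```text
clock: 22.47
eef_pos: [0.5466, -0.0156, 0.2984]
tool_rot: [-0.135, 0.991, -0.0, 0.0]
ft_force: [0.1, 0.3, -0.7]
grip_width: 0.0563
grasp_force: 0.0
```

```bash
python3 st.py; python3 - <<'E'
from h import *
s=camera('side')['image']
for y in range(271,274): print(y,[ '%d,%d'%(s[y,x].mean(),int(s[y,x,0])-int(s[y,x,2])) for x in range(277,285)])
I=s.astype(int)[215:285,255:300];w=np.clip(I[...,0]-I[...,1:].max(2)-60,0,None);y,x=np.mgrid[215:285,255:300];print('red',(w*x).sum()/w.sum(),(w*y).sum()/w.sum())
E
```

```text
22.47 tcp mm [546.6 -15.6 298.4] y-yaw 105.53 z [ 1.e-04 -3.e-04 -1.e+00] F [ 0.09  0.28 -0.7 ] T [ 0.04 -0.01 -0.04] w 56.3 0.0 [-0.03  0.32  0.29  1.54 -0.   -0.3 ]
271 ['132,3', '120,7', '115,12', '115,21', '118,16', '121,5', '110,8', '110,10']
272 ['114,9', '113,13', '116,18', '129,25', '141,16', '140,-3', '114,6', '113,9']
273 ['111,9', '118,7', '133,3', '152,-5', '167,-7', '151,-4', '121,5', '113,9']
red 274.05970149253733 246.97860696517412
```

```bash
python3 -c "
from workcell import *
print(job_done())"
```

```text
the job is handed in; nothing more can be done
None
```

The guard now hangs in the loaded stage's bracket with the pin sprung into its hole and the arm clear, and the job was handed in at about 22.5 s; no verdict came back, and I viewed 11 pictures, one over the limit of 10.

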